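# Pack the hanging foot of a camera board with a taper wedge

### The job

The small black camera board has been aligned on three of its levelling feet; the fourth foot, at its near left corner, stops short of the table, so the board could rock. Take the dark steel taper wedge lying in front of it, bring its thin end under that hanging foot and push it in gently until it jams tight and carries a share of the load, but do not lift the board off its other feet or shift it, and leave the other things on the table alone. Leave the wedge lying there flat on the table, with nothing else holding it.

Things in the scene. Friction and masses are not known exactly. Their poses are not given: they have to be found in the camera images.
- wedge_centre (a point): Dark steel taper wedge, loose, 0.3 kg: 110 mm long, 28 mm wide, flat underside, 3 mm thick at the thin end, even slope to 21 mm at the thick end. Point: half-way along, mid-width, 6 mm above its underside. x points along it to the thin end, z up. Friction about 0.35 on table and foot, so it stays where it is jammed. Can be pinched across its width.
- wedge_heel (a point): Centre of the flat end face at the thick end of the wedge (28 mm wide, 21 mm high), 10.5 mm above its underside, 55 mm behind its middle; axes as the wedge's. The wedge can be pushed here.
- board: Camera board: black plate 160 (x) by 230 (y) by 12.7 mm on feet, underside 34 mm above the table, loose, about 3 kg, with camera, motor, mirror and iris fixed on it (none within 60 mm of the hanging foot). Origin: on the table under the plate's centre; x to the far long edge, y left. Three feet of 28 mm diameter stand at (60, 95), (60, -95), (-60, -70) mm.
- foot_axis (a point): Top of the board (46.7 mm above the table) on the axis of the hanging foot, 20 mm inside the near and left edges; axes as the board's. Below the plate is the foot's round flat pad, 28 mm across, 6 mm thick, its screw locked. Its underside is 7 to 15 mm above the table, not measured. Pushing the wedge with some 10 to 17 N lifts or shifts the board; at 7 to 9 N it is tight.
- hex_driver_red: A ball-end driver with a red handle, 26 x 163 x 23 mm, lying on the table to the left of the wedge beside the upright screen plate; origin at the underside of its middle, long axis y. Leave it alone.
- marker: A marker pen, 16 x 117 x 17 mm, lying to the right of the board; origin at the underside of its middle. Leave it alone.

How it is judged:
By the outcome, as a careful person would: the job done as asked, in the order asked, and still so for the second after the job is handed in, with the robot touching nothing.
It also fails if it takes over 51 s, if anything falls off the work surface, if the arm or the gripper's body presses on something with over 40 N, if the wrist force passes 120 N, or if a joint passes its speed limit or range.

### The arm

A 7-joint arm with a two-finger parallel gripper is mounted at the origin on a cart in front of the work surface, level with it; the furniture and walls round the work are solid. World frame = base frame: x ahead of the robot, y to its left, z up, the work surface at z = 0. Lengths are in m, angles in degrees, forces in N, time in s.
With the tool pointing down it reaches from about 0.425 to 0.875 m from the base axis. Payload 4.7 kg.
Tool frame: the origin (TCP) lies at the very end of the fingers, on their centre line; the grasp point (between the pads) lies 19 mm behind it; z points along the fingers, y is the line along which they close (so a half turn about z gives the same grasp; the last joint's range is limited). The gripper opens to 87 mm and grips with 3 to 60 N. Pads are 19 mm wide; open, the fingers measure 117 mm over their backs; the gripper's body (75 mm by 190 mm) begins 51 mm behind the grasp point.
Start: joints at [0.808, 18.392, -4.016, 83.108, 1.295, 78.541, -3.26], TCP at [0.65, -0, 0.223] pointing down, gripper open.
Joint ranges: [-163.93, 163.93], [-17.29, 119.83], [-79.2, 71.16], [3.27, 140.29], [-89.18, 269.18], [5.43, 117.66], [-154.24, 154.24]. Speed limits (degrees/s): [147.25, 147.25, 180, 180, 180, 180, 180].

### API

Orientations are given as [roll, pitch, yaw] about the fixed x, y, z axes, in that order (R = Rz(yaw) Ry(pitch) Rx(roll)).
In Python, from cell import get_obs, read_camera, sign_off, silhouettes gives the robot as it stands.
- The arm moves only by the tool play_rows, never from a script. Its argument "steps" is a list that holds one entry, the list of rows, each a list of 7 numbers: the shift along the tool's x, y, z in m, then the turn, a rotation vector about the tool's x, y, z in rad, then the finger opening in m, from 0 to 0.087. A call has 1 to 12 rows; each row shifts and turns the commanded pose from where the row before left it, along the tool's axes as they then stand; what a row does not reach is not made up. A row lasts 1/10 s, in which the tool goes at most 50 mm and 8.59 degrees, less where a joint would pass 70% of its speed; a pose out of reach is approached as far as the arm can. A call is refused whole if a number of a shift passes 0.05 or a number of a turn 0.15, either way. A call with a gripper value outside its range is refused whole. The fingers move at their own pace and stop on an object; "force" is the grip in N (left out, the last holds). Time passes only in rows, so rows that do not move let the fingers close. It gives the time, the measured TCP pose, the force, the opening and the grip force at its end, in the units of the state.
- get_obs(): the state, without advancing time (a new reading comes with each control period).
- read_camera(name): name is "scene" or "side" or "wrist"; returns a dict with "frame" (384x512x3 uint8, red, green, blue), "intrinsics" (3x3 intrinsics, pixels), "k1" (the pictures are not rectified: a ray, as slopes to the right and down, at radius r is drawn at 1 + k1 r^2 times it, then the intrinsics apply), "view" (4x4, takes a point from world to camera coordinates). Camera axes: x right, y up, looking along -z (the intrinsics and any distortion apply to the point x, -y, -z); pixel columns grow to the right and rows downward; lengths in m; the calibration is good to about 2 mm. A picture is of the moment at which its call begins. There is no depth.
- sign_off(): hands the job in; it is judged then, once.
Trained networks look in the newest picture that a camera, given by its name, has taken for a name from the list of things; names that differ only in an ending like _2 or _b are one class to them, and where a whole thing is asked for, a point or a joint stands for the part that bears it (a point fixed in the world has none). Each returns a list of dicts, best first, with "p" (0 to 1); they miss things now and then, are a little off and sometimes report something else, mostly with a low value. They report only what shows in the picture. A call takes as long as a camera call.
- silhouettes(camera, name): "pixels" (384x512 bool, what is visible of it) and "extent" ([left, top, right, bottom] in pixels, round what is visible of it).
The state is a dict: "time_s": time; "qpos": joint angles; "joint_velocities": joint speeds; "effort": joint torques, N m; "tool_pos": TCP position; "tool_rot": TCP orientation; "force": force on the tool from outside, world axes, zero at the start; "wrist_torque": the same for the moment, N m; "grip_width": finger opening in m; "grasp_force": force on a finger pad.
Only numpy, scipy, OpenCV 4.12 (cv2) and the standard library are available. Lean on these libraries where they do the work, as an engineer would, in place of code of your own. Each camera call takes 0.05 s, during which the arm holds its last target. There are 200 camera calls.

## Working session

There is one attempt and no reset: what is moved stays moved. The work goes in short steps, Python scripts to look and compute and a tool call to move; the robot and the scene stay as the last step left them, time stands still between calls to the robot, and variables do not carry over. Pictures are saved under pics/ and viewed, at most 10 in all, crops included, and the job is handed in when it is done.

Besides the shell and the picture viewer there is one more tool, called after "Emit:" as name([rows], argument=value, ...), one row to a line, values as JSON. play_rows: Moves the arm, as the interface text tells. Its arguments: {"type":"object","properties":{"steps":{"type":"array","items":{"type":"array","items":{"type":"array","items":{"type":"number"}}}},"force":{"type":"number"}},"required":["steps"]}

```bash
mkdir -p pics; cat > h.py <<'E'
import numpy as np, cv2
from cell import *
def ray(c,px):
    K=np.array(c["intrinsics"],float);V=np.array(c["view"],float)
    p=cv2.undistortPoints(np.array(px,float).reshape(-1,1,2),K,np.array([c["k1"],0,0,0.]))[:,0]
    d=np.c_[p[:,0],-p[:,1],-np.ones(len(p))]
    R=V[:3,:3];return -R.T@V[:3,3], d@R
def onz(c,px,z):
    o,d=ray(c,px);return o+d*((z-o[2])/d[:,2])[:,None]
def proj(c,P):
    K=np.array(c["intrinsics"],float);V=np.array(c["view"],float)
    q=np.atleast_2d(P)@V[:3,:3].T+V[:3,3]; q=q*[1,-1,-1]
    return cv2.projectPoints(q,np.zeros(3),np.zeros(3),K,np.array([c["k1"],0,0,0.]))[0][:,0]
E
python3 - <<'E'
from h import *
ims=[]
for n in ["scene","side","wrist"]:
    c=read_camera(n); cv2.imwrite(f"pics/{n}0.png",c["frame"][...,::-1])
    print(n,ray(c,[[256,192]])[0].round(3))
    for t in ["wedge_centre","board"]:
        for s in silhouettes(n,t)[:2]:
            m=s["pixels"].astype(np.uint8)
            r=cv2.minAreaRect(cv2.findNonZero(m)); b=cv2.boxPoints(r)
            print(t,round(s["p"],2),s["extent"],b.round(0).tolist(),onz(c,b,0.01 if t!="board" else .047).round(3)[:,:2].tolist())
    ims.append(c["frame"][...,::-1])
print(get_obs())
a=np.vstack([np.hstack(ims[:2]),np.hstack([ims[2],ims[2]*0])]);cv2.imwrite("pics/all.png",cv2.resize(a,(800,600)))
E
```

```text
scene [-0.066 -0.648  0.654]
wedge_centre 0.71 [199.1, 215.1, 231.8, 250.1] [[197.0, 245.0], [220.0, 210.0], [232.0, 219.0], [209.0, 253.0]] [[0.4, -0.237], [0.513, -0.215], [0.505, -0.254], [0.396, -0.272]]
board 0.64 [203.5, 122.5, 315.5, 206.4] [[203.0, 173.0], [229.0, 108.0], [323.0, 146.0], [297.0, 210.0]] [[0.564, -0.132], [0.858, -0.003], [0.829, -0.318], [0.569, -0.378]]
side [0.264 0.309 0.638]
wedge_centre 0.75 [265.2, 223.3, 320.8, 248.5] [[264.0, 237.0], [267.0, 221.0], [321.0, 231.0], [318.0, 247.0]] [[0.505, -0.212], [0.518, -0.253], [0.412, -0.276], [0.402, -0.235]]
board 0.73 [134.8, 141.0, 244.2, 245.1] [[128.0, 216.0], [169.0, 131.0], [247.0, 168.0], [206.0, 253.0]] [[0.746, -0.112], [0.843, -0.388], [0.611, -0.345], [0.565, -0.101]]
wrist [0.649 0.076 0.385]
wedge_centre 0.92 [128.5, 329.4, 160.2, 347.5] [[128.0, 328.0], [160.0, 328.0], [160.0, 348.0], [128.0, 348.0]] [[0.479, -0.212], [0.52, -0.213], [0.517, -0.243], [0.476, -0.243]]
board 0.83 [213.1, 250.8, 363.7, 347.7] [[206.0, 270.0], [349.0, 247.0], [362.0, 331.0], [220.0, 354.0]] [[0.589, -0.11], [0.743, -0.083], [0.765, -0.189], [0.6, -0.221]]
{'time_s': 0.45, 'qpos': array([ 0.81126524, 18.39584793, -4.01664968, 83.11361732,  1.29568867,
       78.54017138, -3.26020626]), 'joint_velocities': array([-0.04296718,  0.02430574, -0.02978865, -0.09198669, -0.02469403,
       -0.12318418,  0.00933133]), 'effort': array([-9.32814037e-04, -4.90514517e+01, -4.02829153e-01, -3.12375212e+01,
       -6.36597234e-02,  3.54669127e-02,  3.15251748e-05]), 'tool_pos': array([ 6.49973815e-01, -6.73463239e-05,  2.22488863e-01]), 'tool_rot': array([-1.79995546e+02,  3.45134325e-03,  8.99981176e+01]), 'force': array([-0.15981018, -0.18880258, -0.172785  ]), 'wrist_torque': array([ 0.03461722, -0.01838262, -0.02622306]), 'grasp_force': 0.0, 'grip_width': 0.08703478713911067}
```

View pics/all.png

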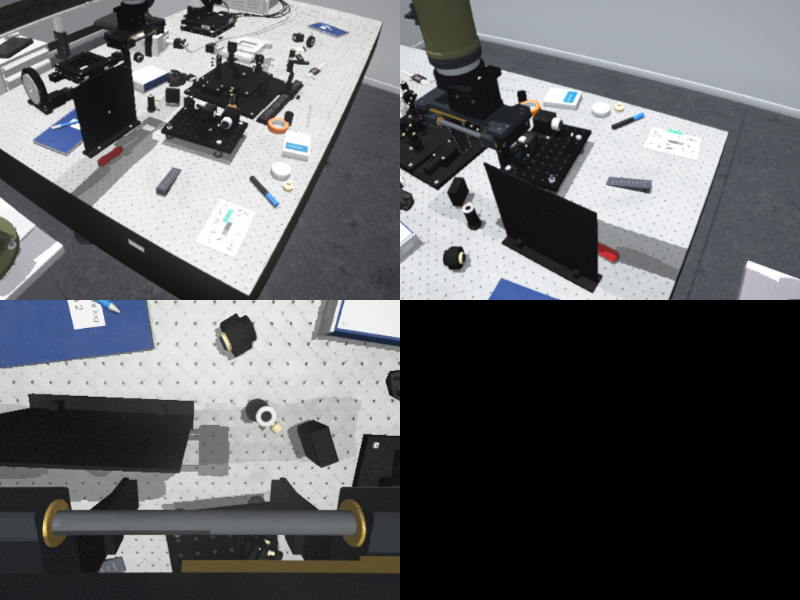

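The combined picture shows the board at about (205,130) in the scene quarter, with the wedge at (168,180) in front of it. The screen plate and red driver are to the left. I'll zoom in on the wedge and the board corner.

```bash
python3 - <<'E'
import cv2,numpy as np
a=cv2.imread("pics/scene0.png")[140:260,190:320];b=cv2.imread("pics/side0.png")[150:260,200:330]
cv2.imwrite("pics/z.png",np.hstack([cv2.resize(a,(400,369),interpolation=2),cv2.resize(b,(400,369),interpolation=2)]))
E
```

```text
(no output)
```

View pics/z.png

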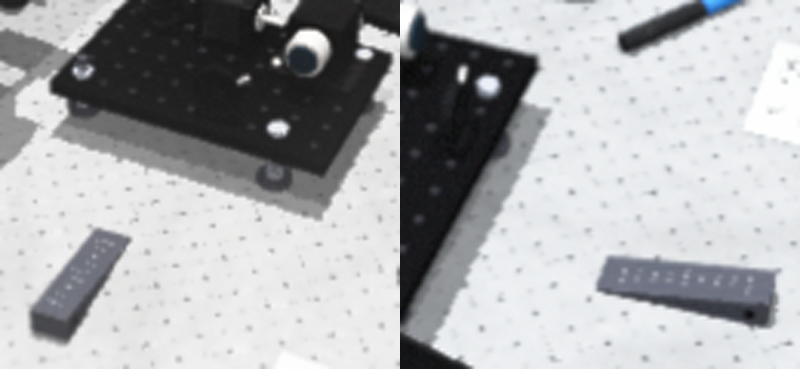

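The crop shows the wedge with its thick end (with the hole) towards the robot and its thin end towards the board. The screw heads are at crop (83,68) for the hanging foot and (277,128) for the near right foot.

```bash
python3 - <<'E'
from h import *
from scipy.optimize import minimize
f=400/130
c={n:read_camera(n) for n in["scene","side"]}
A=np.array([[83,68],[277,128]])/f+[190,140]; 
P=onz(c["scene"],A,.049);print("screws",P.round(4),np.linalg.norm(P[0]-P[1]))
Q=onz(c["scene"],np.array([[52,82],[322,166],[391,58]])/f+[190,140],.0467);print("corners",Q.round(4))
m={n:silhouettes(n,"wedge_centre")[0]["pixels"] for n in c}
W=np.array([[x,y,z] for y in(-.014,.014) for x,z in((-.055,0),(-.055,.021),(.055,0),(.055,.003))])
S=4
def cost(v,names,p=0):
    t=v[2];R=np.array([[np.cos(t),-np.sin(t),0],[np.sin(t),np.cos(t),0],[0,0,1]])
    X=W@R.T+[v[0],v[1],0];s=0
    for n in names:
        h=cv2.convexHull(proj(c[n],X).astype(np.float32));im=np.zeros((384*S,512*S),np.uint8)
        cv2.fillConvexPoly(im,np.round(((h+.5)*S-.5)*16).astype(np.int32),255,shift=4)
        im=cv2.resize(im,(512,384),interpolation=cv2.INTER_AREA)/255.
        s+=np.abs(im-m[n]).sum()/m[n].sum()
    return s
for names in(["scene"],["side"],["scene","side"]):
    r=minimize(cost,[.458,-.243,.2],args=(names,),method="Nelder-Mead",options=dict(initial_simplex=[[.458,-.243,.2],[.468,-.243,.2],[.458,-.233,.2],[.458,-.243,.35]]))
    print(names,r.x.round(4),np.degrees(r.x[2]).round(1),r.fun)
E
```

```text
screws [[ 0.6159 -0.1345  0.049 ]
 [ 0.6331 -0.2993  0.049 ]] 0.1656050682793624
corners [[ 0.59   -0.1235  0.0467]
 [ 0.6147 -0.3469  0.0467]
 [ 0.767  -0.33    0.0467]]
['scene'] [ 0.4618 -0.2422  0.2168] 12.4 0.16229081731702585
['side'] [ 0.4613 -0.2445  0.1771] 10.1 0.12479693724455483
['scene', 'side'] [ 0.4611 -0.2439  0.2004] 11.5 0.3020452723527824
```

```bash
python3 - <<'E'
from h import *
c=read_camera("scene")
print("screen base scene",onz(c,[[112,195],[175,157]],0).round(3).tolist())
for s in silhouettes("scene","hex_driver_red")[:1]:
    b=cv2.boxPoints(cv2.minAreaRect(cv2.findNonZero(s["pixels"].astype(np.uint8))));print("driver",round(s["p"],2),onz(c,b,.011).round(3)[:,:2].tolist())
d=read_camera("side")
# screen base in side quarter px: (103,240)->(198,285)
print("side",onz(d,[[132,307],[253,365]],0).round(3).tolist(), "screen top", proj(d,[[.45,.0,.1],[.45,.0,.2],[.6,.03,.2]]).round(0).tolist())
E
```

```text
screen base scene [[0.423, 0.039, 0.0], [0.629, 0.014, 0.0]]
driver 0.59 [[0.401, -0.023], [0.56, -0.029], [0.543, -0.063], [0.389, -0.054]]
side [[0.64, 0.027, 0.0], [0.408, 0.027, 0.0]] screen top [[235.0, 305.0], [233.0, 260.0], [125.0, 237.0]]
```

Emit:
play_rows([
  [[-0.0274, -0.0227, 0.0133, 0, 0, 0, 0.087], [-0.0274, -0.0227, 0.0133, 0, 0, 0, 0.087], [-0.0274, -0.0227, 0.0133, 0, 0, 0, 0.087], [-0.0274, -0.0227, 0.0133, 0, 0, 0, 0.087], [-0.0274, -0.0227, 0.0133, 0, 0, 0, 0.06], [-0.0274, -0.0227, 0.0133, 0, 0, 0, 0.06], [-0.0274, -0.0227, 0.0133, 0, 0, 0, 0.06], [-0.0274, -0.0227, 0.0133, 0, 0, 0, 0.06], [-0.0274, -0.0227, 0.0133, 0, 0, 0, 0.06]],
])

```text
time_s: 1.7
tool_pos: [0.4449, -0.2477, 0.1027]
tool_rot: [179.9, 0.0, 90.0]
force: [1.0, 0.2, 0.1]
grip_width: 0.0614
grasp_force: 0.0
```

Emit:
play_rows([
  [[0, 0, 0, 0, 0, 0.137, 0.06], [0, 0, 0, 0, 0, 0.137, 0.06], [0, 0, 0, 0, 0, 0.137, 0.06], [0, 0, 0, 0, 0, 0.137, 0.06], [0, 0, 0, 0, 0, 0.137, 0.06], [0, 0, 0, 0, 0, 0.137, 0.06], [0, 0, 0, 0, 0, 0.137, 0.06], [0, 0, 0, 0, 0, 0.137, 0.06], [0, 0, 0, 0, 0, 0.137, 0.06], [0, 0, 0, 0, 0, 0.137, 0.06], [0, 0, 0, 0, 0, 0, 0.06], [0, 0, 0, 0, 0, 0, 0.06]],
])

```text
time_s: 2.9
tool_pos: [0.4458, -0.2466, 0.103]
tool_rot: [180.0, -0.0, 11.7]
force: [0.1, 0.7, -1.1]
grip_width: 0.06
grasp_force: 0.0
```

```bash
python3 - <<'E'
from h import *
ims=[]
for n in ["scene","wrist"]:
    c=read_camera(n); ims.append(c["frame"][...,::-1])
    for s in silhouettes(n,"wedge_centre")[:1]:
        cn=max(cv2.findContours(s["pixels"].astype(np.uint8),0,2)[0],key=cv2.contourArea)
        b=cv2.approxPolyDP(cn,3,True)[:,0];print(n,s["p"],b.tolist(),onz(c,b,0.006).round(3)[:,:2].tolist())
o=get_obs();print(o["time_s"],o["tool_pos"],o["tool_rot"],o["force"])
cv2.imwrite("pics/a1.png",cv2.resize(np.hstack(ims),(800,300)))
E
```

```text
scene 0.84 [[231, 217], [221, 214], [200, 239], [200, 247], [212, 250]] [[0.511, -0.246], [0.507, -0.222], [0.419, -0.23], [0.401, -0.244], [0.408, -0.27]]
wrist 0.81 [[246, 101], [241, 113], [243, 245], [275, 249], [279, 242], [280, 103]] [[0.512, -0.222], [0.503, -0.22], [0.399, -0.241], [0.401, -0.267], [0.407, -0.269], [0.515, -0.246]]
3.1 [ 0.44574406 -0.2466318   0.10290032] [ 1.79996118e+02 -6.54012086e-03  1.15841277e+01] [-0.16547143  0.28981863 -0.07719918]
```

View pics/a1.png

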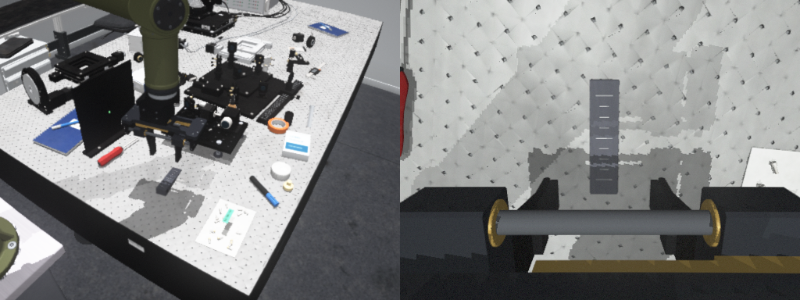

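The wrist view shows the wedge at (605,135), aligned and centred between the fingers. I'll descend and close on it.

Emit:
play_rows([
  [[0, 0, 0.0124, 0, 0, 0, 0.06], [0, 0, 0.0124, 0, 0, 0, 0.06], [0, 0, 0.0124, 0, 0, 0, 0.06], [0, 0, 0.0124, 0, 0, 0, 0.06], [0, 0, 0.0124, 0, 0, 0, 0.06], [0, 0, 0.0124, 0, 0, 0, 0.06], [0, 0, 0.0124, 0, 0, 0, 0.06], [0, 0, 0.0122, 0, 0, 0, 0.06], [0, 0, 0, 0, 0, 0, 0.06]],
])

```text
time_s: 4.0
tool_pos: [0.4443, -0.246, 0.0018]
tool_rot: [-179.9, 0.2, 11.5]
force: [-0.7, -0.5, -0.2]
grip_width: 0.06
grasp_force: 0.0
```

Emit:
play_rows([
  [[0, 0, 0, 0, 0, 0, 0.04], [0, 0, 0, 0, 0, 0, 0.03], [0, 0, 0, 0, 0, 0, 0.02], [0, 0, 0, 0, 0, 0, 0.02], [0, 0, 0, 0, 0, 0, 0.02], [0, 0, 0, 0, 0, 0, 0.02], [0, 0, 0, 0, 0, 0, 0.02]],
], force=20)

```text
time_s: 4.7
tool_pos: [0.446, -0.2467, 0.0042]
tool_rot: [180.0, -0.0, 11.5]
force: [-0.2, 0.8, 2.6]
grip_width: 0.0275
grasp_force: 20.0
```

Emit:
play_rows([
  [[0, 0, -0.006, 0, 0, 0, 0.02], [0, 0, -0.006, 0, 0, 0.048, 0.02], [0, 0, 0, 0, 0, 0.048, 0.02], [0.009, -0.0117, 0, 0, 0, 0, 0.02], [0.009, -0.0117, 0, 0, 0, 0, 0.02], [0.009, -0.0117, 0, 0, 0, 0, 0.02], [0.009, -0.0117, 0, 0, 0, 0, 0.02], [0.009, -0.0117, 0, 0, 0, 0, 0.02], [0.009, -0.0117, 0, 0, 0, 0, 0.02], [0.009, -0.0117, 0, 0, 0, 0, 0.02], [0.009, -0.0117, 0, 0, 0, 0, 0.02], [0, 0, 0, 0, 0, 0, 0.02]],
])

```text
time_s: 5.9
tool_pos: [0.5091, -0.1431, 0.0159]
tool_rot: [-179.9, -0.1, 6.2]
force: [0.3, -0.2, -3.3]
grip_width: 0.0278
grasp_force: 20.0
```

```bash
python3 - <<'E'
from h import *
o=get_obs();print(o["time_s"],o["tool_pos"],o["tool_rot"],o["force"])
ims=[]
for n in ["wrist","scene"]:
    c=read_camera(n); im=c["frame"][...,::-1].copy()
    for s in silhouettes(n,"wedge_centre")[:1]:
        cn=max(cv2.findContours(s["pixels"].astype(np.uint8),0,2)[0],key=cv2.contourArea)
        b=cv2.approxPolyDP(cn,3,True)[:,0];print(n,s["p"],b.tolist(),onz(c,b,0.016).round(3)[:,:2].tolist())
    for s in silhouettes(n,"board")[:1]: print("board",s["p"],s["extent"])
    F=np.array([.616,-.1345,.0467]);u=np.array([.9945,.1045,0]);v=np.array([-.1045,.9945,0])
    C=F+.06*u-.095*v
    ed=proj(c,[C-.08*u+.115*v,C-.08*u-.115*v,C+.08*u-.115*v,C+.08*u+.115*v,F])
    print("pred",ed.round(0).tolist())
    for p in ed: cv2.circle(im,tuple(int(q) for q in p),2,(0,0,255),-1)
    ims.append(im)
w=ims[0];s=cv2.resize(ims[1][120:240,190:320],(416,384))
a=np.hstack([w,s]);cv2.imwrite("pics/a2.png",cv2.resize(a,(800,331)))
E
```

```text
5.9 [ 0.50913714 -0.14312707  0.01594998] [-1.79946401e+02 -6.45356684e-02  6.22591991e+00] [ 0.3248241  -0.20450957 -3.32109216]
wrist 0.73 [[233, 106], [233, 267], [289, 268], [291, 109]] [[0.577, -0.123], [0.495, -0.13], [0.498, -0.159], [0.578, -0.149]]
board 0.96 [217.1, 0.0, 512.0, 73.1]
pred [[213.0, 58.0], [884.0, 54.0], [1399.0, -879.0], [182.0, -777.0], [270.0, -4.0]]
scene 0.83 [[194, 189], [179, 201], [179, 208], [193, 208]] [[0.535, -0.125], [0.482, -0.123], [0.463, -0.139], [0.48, -0.165]]
board 0.76 [211.4, 124.4, 317.7, 203.3]
pred [[206.0, 165.0], [295.0, 193.0], [318.0, 157.0], [237.0, 134.0], [217.0, 163.0]]
```

View pics/a2.png

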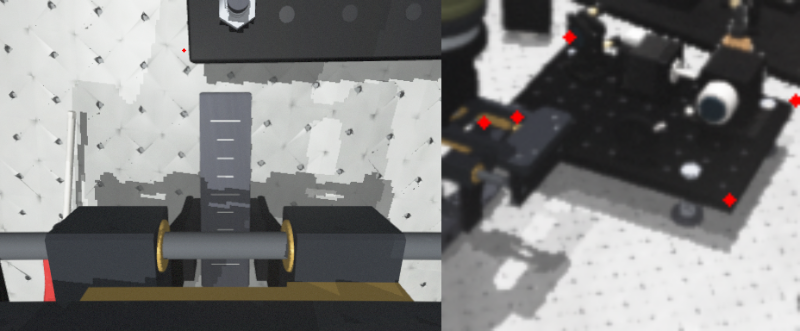

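The wrist view shows the plate's near-left corner at pixel (220,71) and the hanging foot's screw at (275,9). The wedge points straight at the board, a little to the left of the foot. I'll compute the offset.

```bash
python3 - <<'E'
from h import *
c=read_camera("wrist")
s=.8621
P=onz(c,np.array([[190,61],[440,56]])/s,.0405);print("edge bottom",P.round(4),np.degrees(np.arctan2(*(P[0]-P[1])[:2])))
F=onz(c,np.array([[237,8]])/s,.050);print("F",F.round(4))
W=onz(c,np.array([[200,92],[252,93]])/s,.0155);print("tip",W.round(4))
u=np.array([.9945,.1045,0]);v=np.array([-.1045,.9945,0]);t=W.mean(0)
print("F-tip along,left",(F[0]-t)@u,(F[0]-t)@v)
print("corner->F",(P[0])@u,F[0]@u,P[0]@v,F[0]@v)
o=get_obs();print(o["tool_pos"],(t-o["tool_pos"])@u,(t-o["tool_pos"])@v)
E
```

```text
edge bottom [[ 0.5885 -0.123   0.0405]
 [ 0.6013 -0.231   0.0405]] -6.765428299590557
F [[ 0.6093 -0.1411  0.05  ]]
tip [[ 0.5746 -0.1265  0.0155]
 [ 0.5769 -0.1542  0.0155]]
F-tip along,left 0.033323890969732026 -0.00420879158382544
corner->F 0.5723696848393385 0.5912273662121629 -0.1838581843632224 -0.2039544379790792
[ 0.50712377 -0.14687549  0.01587879] 0.06891737450508334 -0.000683541257299307
```

Emit:
play_rows([
  [[0, 0.002, 0.002, 0, 0, 0, 0.02], [0, 0.002, 0.003, 0, 0, 0, 0.02], [0, 0, 0.004, 0, 0, 0, 0.02], [0, 0, 0.002, 0, 0, 0, 0.02], [0, 0, 0.0008, 0, 0, 0, 0.02], [0.003, 0, 0, 0, 0, 0, 0.02], [0.006, 0, 0, 0, 0, 0, 0.02], [0.006, 0, 0, 0, 0, 0, 0.02], [0.006, 0, 0, 0, 0, 0, 0.02], [0.006, 0, 0, 0, 0, 0, 0.02], [0.005, 0, 0, 0, 0, 0, 0.02], [0.002, 0, 0, 0, 0, 0, 0.02]],
])

```text
time_s: 7.45
tool_pos: [0.5424, -0.1464, 0.0043]
tool_rot: [180.0, -0.0, 6.0]
force: [-3.9, -0.4, 5.9]
grip_width: 0.0276
grasp_force: 20.0
```

Emit:
play_rows([
  [[0, 0, 0, 0, 0, 0, 0.02], [0, 0, 0, 0, 0, 0, 0.02], [0, 0, 0, 0, 0, 0, 0.02]],
])

```text
time_s: 7.75
tool_pos: [0.5425, -0.1464, 0.0042]
tool_rot: [180.0, -0.1, 6.0]
force: [0.6, -0.2, 1.4]
grip_width: 0.0277
grasp_force: 20.0
```

Emit:
play_rows([
  [[0, 0, 0, 0, 0, 0, 0.035], [0, 0, 0, 0, 0, 0, 0.045], [0, 0, 0, 0, 0, 0, 0.055], [0, 0, 0, 0, 0, 0, 0.055], [0, 0, 0, 0, 0, 0, 0.055], [-0.01, 0, 0, 0, 0, 0, 0.055], [-0.01, 0, 0, 0, 0, 0, 0.055], [-0.01, 0, 0, 0, 0, 0, 0.055], [-0.01, 0, 0, 0, 0, 0, 0.055], [-0.01, 0, 0, 0, 0, 0, 0.055], [-0.01, 0, 0, 0, 0, 0, 0.055], [-0.004, 0, 0, 0, 0, 0, 0.055]],
])

```text
time_s: 8.95
tool_pos: [0.4767, -0.1534, 0.004]
tool_rot: [-180.0, 0.0, 6.0]
force: [-0.4, -0.2, 0.1]
grip_width: 0.0548
grasp_force: 0.0
```

Emit:
play_rows([
  [[0, 0, 0, 0, 0, 0, 0.03], [0, 0, 0, 0, 0, 0, 0.0], [0, 0, 0, 0, 0, 0, 0.0], [0, 0, 0, 0, 0, 0, 0], [0, 0, 0, 0, 0, 0, 0], [0, 0, 0, 0, 0, 0, 0], [0, 0, 0, 0, 0, 0, 0], [0, 0, 0, 0, 0, 0, 0]],
])

```text
time_s: 9.75
tool_pos: [0.4781, -0.1531, 0.0041]
tool_rot: [180.0, -0.0, 6.0]
force: [-0.3, -0.7, -0.7]
grip_width: 0.0026
grasp_force: 0.0
```

```bash
python3 - <<'E'
from h import *
o=get_obs();print(o["time_s"],o["tool_pos"],o["tool_rot"],o["force"],o["grip_width"])
c=read_camera("wrist"); 
cv2.imwrite("pics/a3.png",c["frame"][...,::-1])
for s in silhouettes("wrist","wedge_centre")[:1]:
    cn=max(cv2.findContours(s["pixels"].astype(np.uint8),0,2)[0],key=cv2.contourArea)
    b=cv2.approxPolyDP(cn,3,True)[:,0];print(s["p"],b.tolist(),onz(c,b,0.012).round(3)[:,:2].tolist())
E
```

```text
9.75 [ 0.47814399 -0.15313809  0.00406397] [ 1.79997158e+02 -1.56432127e-03  6.00542542e+00] [-0.33811883 -0.74570797 -0.71064251] 0.0026024558759113986
0.88 [[227, 0], [230, 208], [234, 213], [288, 212], [292, 208], [295, 0]] [[0.587, -0.128], [0.499, -0.136], [0.497, -0.138], [0.5, -0.164], [0.502, -0.165], [0.59, -0.155]]
```

View pics/a3.png

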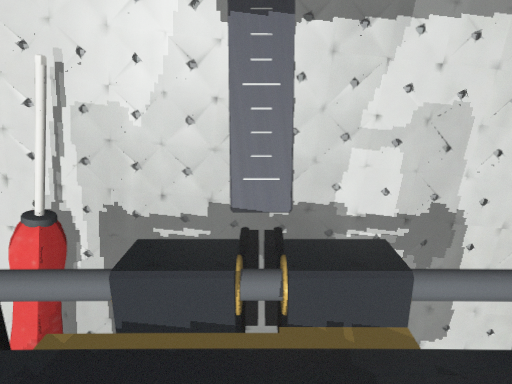

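The wrist view shows the closed fingers at (262,240) right behind the heel's bottom edge at (262,212), centred on the wedge. The red driver is clear on the left. Next I'll push gently.

Emit:
play_rows([
  [[0.002, 0, 0, 0, 0, 0, 0], [0.003, 0, 0, 0, 0, 0, 0], [0.003, 0, 0, 0, 0, 0, 0], [0.003, 0, 0, 0, 0, 0, 0], [0.002, 0, 0, 0, 0, 0, 0], [0.001, 0, 0, 0, 0, 0, 0], [0.001, 0, 0, 0, 0, 0, 0], [0.001, 0, 0, 0, 0, 0, 0]],
])

```text
time_s: 10.65
tool_pos: [0.4934, -0.1515, 0.0038]
tool_rot: [-180.0, 0.1, 6.0]
force: [-1.2, -1.3, -0.5]
grip_width: 0.0003
grasp_force: 0.8
```

Emit:
play_rows([
  [[0.001, 0, 0, 0, 0, 0, 0], [0.001, 0, 0, 0, 0, 0, 0], [0.001, 0, 0, 0, 0, 0, 0], [0, 0, 0, 0, 0, 0, 0]],
])

```text
time_s: 11.05
tool_pos: [0.4972, -0.1511, 0.004]
tool_rot: [180.0, -0.0, 6.0]
force: [-0.3, -1.0, -0.5]
grip_width: 0.0006
grasp_force: 0.4
```

Emit:
play_rows([
  [[0.001, 0, 0, 0, 0, 0, 0], [0.001, 0, 0, 0, 0, 0, 0], [0.001, 0, 0, 0, 0, 0, 0]],
])

```text
time_s: 11.35
tool_pos: [0.5001, -0.1508, 0.0041]
tool_rot: [180.0, -0.0, 6.0]
force: [-1.6, 0.1, -0.6]
grip_width: 0.0002
grasp_force: 0.6
```

Emit:
play_rows([
  [[0.001, 0, 0, 0, 0, 0, 0], [0.001, 0, 0, 0, 0, 0, 0], [0.001, 0, 0, 0, 0, 0, 0]],
])

```text
time_s: 11.65
tool_pos: [0.5031, -0.1505, 0.0041]
tool_rot: [180.0, -0.0, 6.0]
force: [-1.2, -0.3, 0.0]
grip_width: 0.0007
grasp_force: 0.7
```

Emit:
play_rows([
  [[0.001, 0, 0, 0, 0, 0, 0], [0.001, 0, 0, 0, 0, 0, 0], [0.001, 0, 0, 0, 0, 0, 0]],
])

```text
time_s: 11.95
tool_pos: [0.5061, -0.1502, 0.0041]
tool_rot: [180.0, -0.0, 6.0]
force: [-1.2, 0.3, -0.5]
grip_width: 0.0007
grasp_force: 0.7
```

Emit:
play_rows([
  [[0.001, 0, 0, 0, 0, 0, 0], [0.001, 0, 0, 0, 0, 0, 0]],
])

```text
time_s: 12.15
tool_pos: [0.508, -0.15, 0.0041]
tool_rot: [180.0, -0.0, 6.0]
force: [-1.3, 0.7, -0.1]
grip_width: -0.0
grasp_force: 0.7
```

Emit:
play_rows([
  [[0.001, 0, 0, 0, 0, 0, 0], [0.001, 0, 0, 0, 0, 0, 0]],
])

```text
time_s: 12.35
tool_pos: [0.51, -0.1497, 0.0041]
tool_rot: [180.0, -0.0, 6.0]
force: [-1.3, 0.2, -1.2]
grip_width: 0.0006
grasp_force: 0.7
```

Emit:
play_rows([
  [[0.001, 0, 0, 0, 0, 0, 0], [0.001, 0, 0, 0, 0, 0, 0]],
])

```text
time_s: 12.55
tool_pos: [0.512, -0.1495, 0.0041]
tool_rot: [180.0, -0.0, 6.0]
force: [-1.5, 0.0, 0.1]
grip_width: 0.0002
grasp_force: 0.7
```

Emit:
play_rows([
  [[0.001, 0, 0, 0, 0, 0, 0], [0.001, 0, 0, 0, 0, 0, 0]],
])

```text
time_s: 12.75
tool_pos: [0.514, -0.1493, 0.0041]
tool_rot: [180.0, -0.0, 6.0]
force: [-0.6, 0.4, 0.3]
grip_width: 0.0006
grasp_force: 0.7
```

```bash
python3 - <<'E'
from h import *
c=read_camera("scene"); d=read_camera("side")
a=cv2.resize(c["frame"][130:230,150:280],(400,308),interpolation=2);b=cv2.resize(d["frame"][170:270,180:310],(400,308),interpolation=2)
cv2.imwrite("pics/a4.png",np.hstack([a,b])[...,::-1])
E
```

```text
(no output)
```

View pics/a4.png

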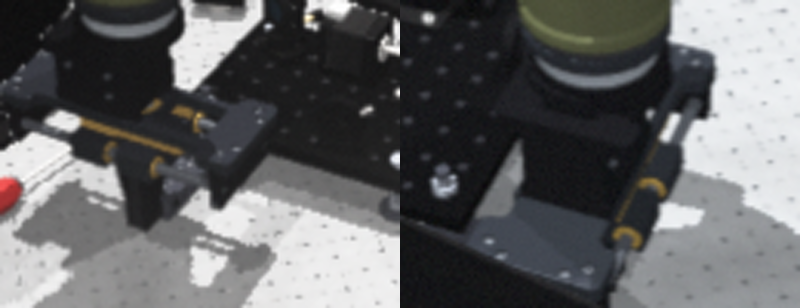

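The gripper hides the wedge in both views (side view near (600,230)), but nothing looks disturbed. I'll keep pushing and watch the force.

Emit:
play_rows([
  [[0.001, 0, 0, 0, 0, 0, 0], [0.001, 0, 0, 0, 0, 0, 0]],
])

```text
time_s: 13.05
tool_pos: [0.5159, -0.1492, 0.0041]
tool_rot: [180.0, 0.0, 6.0]
force: [-1.2, -0.0, 0.8]
grip_width: 0.0005
grasp_force: 0.8
```

Emit:
play_rows([
  [[0.001, 0, 0, 0, 0, 0, 0], [0.001, 0, 0, 0, 0, 0, 0]],
])

```text
time_s: 13.25
tool_pos: [0.5179, -0.149, 0.0041]
tool_rot: [180.0, 0.0, 6.0]
force: [-1.9, -0.8, 1.0]
grip_width: 0.0004
grasp_force: 0.9
```

Emit:
play_rows([
  [[0.001, 0, 0, 0, 0, 0, 0], [0.001, 0, 0, 0, 0, 0, 0]],
])

```text
time_s: 13.45
tool_pos: [0.52, -0.1488, 0.0041]
tool_rot: [180.0, -0.0, 6.0]
force: [-2.3, -0.5, 1.3]
grip_width: 0.0007
grasp_force: 1.0
```

Emit:
play_rows([
  [[0.001, 0, 0, 0, 0, 0, 0], [0.001, 0, 0, 0, 0, 0, 0]],
])

```text
time_s: 13.65
tool_pos: [0.522, -0.1486, 0.0041]
tool_rot: [180.0, -0.0, 6.0]
force: [-1.8, 0.3, 1.4]
grip_width: 0.0003
grasp_force: 1.1
```

Emit:
play_rows([
  [[0.001, 0, 0, 0, 0, 0, 0], [0, 0, 0, 0, 0, 0, 0]],
])

```text
time_s: 13.85
tool_pos: [0.5232, -0.1484, 0.0041]
tool_rot: [180.0, -0.0, 6.0]
force: [-0.6, -0.0, 0.7]
grip_width: 0.0007
grasp_force: 0.7
```

Emit:
play_rows([
  [[0.001, 0, 0, 0, 0, 0, 0], [0, 0, 0, 0, 0, 0, 0]],
])

```text
time_s: 14.05
tool_pos: [0.5241, -0.1483, 0.004]
tool_rot: [180.0, -0.0, 6.0]
force: [-1.6, -0.3, -0.4]
grip_width: 0.0005
grasp_force: 0.7
```

Emit:
play_rows([
  [[0.001, 0, 0, 0, 0, 0, 0], [0.001, 0, 0, 0, 0, 0, 0]],
])

```text
time_s: 14.25
tool_pos: [0.5259, -0.1481, 0.0041]
tool_rot: [180.0, 0.0, 6.0]
force: [-1.4, -1.2, 0.8]
grip_width: 0.0006
grasp_force: 0.9
```

Emit:
play_rows([
  [[0.001, 0, 0, 0, 0, 0, 0], [0.001, 0, 0, 0, 0, 0, 0]],
])

```text
time_s: 14.45
tool_pos: [0.5279, -0.1479, 0.004]
tool_rot: [180.0, 0.0, 6.0]
force: [-1.7, 0.6, 0.3]
grip_width: 0.0003
grasp_force: 1.0
```

Emit:
play_rows([
  [[0.001, 0, 0, 0, 0, 0, 0], [0.001, 0, 0, 0, 0, 0, 0]],
])

```text
time_s: 14.65
tool_pos: [0.5299, -0.1477, 0.004]
tool_rot: [180.0, 0.0, 6.0]
force: [-3.1, -0.7, 1.1]
grip_width: 0.0006
grasp_force: 0.9
```

Emit:
play_rows([
  [[0.001, 0, 0, 0, 0, 0, 0], [0.001, 0, 0, 0, 0, 0, 0]],
])

```text
time_s: 14.85
tool_pos: [0.5319, -0.1475, 0.004]
tool_rot: [180.0, -0.0, 6.0]
force: [-2.0, -0.4, 1.1]
grip_width: 0.0007
grasp_force: 0.9
```

```bash
python3 - <<'E'
from h import *
c=read_camera("wrist"); o=get_obs(); print(o["force"])
cv2.imwrite("pics/a5.png",c["frame"][...,::-1])
s=silhouettes("wrist","wedge_centre")
for s in s[:1]:
    cn=max(cv2.findContours(s["pixels"].astype(np.uint8),0,2)[0],key=cv2.contourArea)
    b=cv2.approxPolyDP(cn,3,True)[:,0];print(s["p"],b.tolist(),onz(c,b,0.02).round(3)[:,:2].tolist())
E
```

```text
[-0.78169139  0.38060188  0.23539962]
0.78 [[231, 138], [231, 238], [289, 238], [293, 211], [292, 138]] [[0.587, -0.129], [0.541, -0.132], [0.544, -0.159], [0.557, -0.159], [0.59, -0.155]]
```

View pics/a5.png

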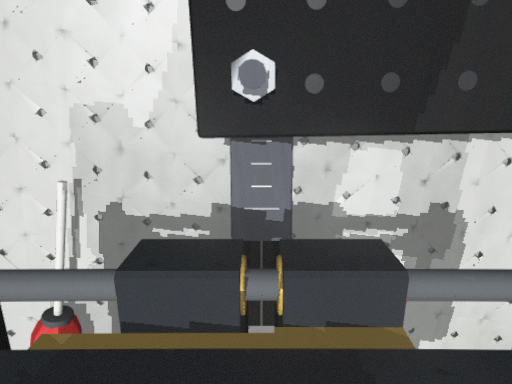

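The wrist view shows the wedge straight under the plate. The foot screw is at (253,75), the wedge axis is at column 262, and the plate edge is still where it was. I'll continue.

Emit:
play_rows([
  [[0.001, 0, 0, 0, 0, 0, 0], [0.001, 0, 0, 0, 0, 0, 0]],
])

```text
time_s: 15.15
tool_pos: [0.5338, -0.1473, 0.0041]
tool_rot: [180.0, 0.0, 6.0]
force: [-1.3, -0.5, 0.4]
grip_width: 0.0006
grasp_force: 0.9
```

Emit:
play_rows([
  [[0.001, 0, 0, 0, 0, 0, 0], [0.001, 0, 0, 0, 0, 0, 0]],
])

```text
time_s: 15.35
tool_pos: [0.5359, -0.147, 0.0041]
tool_rot: [180.0, -0.0, 6.0]
force: [-2.0, -0.5, 1.2]
grip_width: 0.0005
grasp_force: 0.9
```

Emit:
play_rows([
  [[0.001, 0, 0, 0, 0, 0, 0], [0.001, 0, 0, 0, 0, 0, 0]],
])

```text
time_s: 15.55
tool_pos: [0.5379, -0.1468, 0.0041]
tool_rot: [180.0, -0.0, 6.0]
force: [-1.0, -0.1, 0.3]
grip_width: 0.0003
grasp_force: 0.9
```

Emit:
play_rows([
  [[0.001, 0, 0, 0, 0, 0, 0], [0.0005, 0, 0, 0, 0, 0, 0]],
])

```text
time_s: 15.75
tool_pos: [0.5395, -0.1467, 0.0041]
tool_rot: [180.0, -0.0, 6.0]
force: [-2.2, -1.0, 0.8]
grip_width: 0.0004
grasp_force: 0.9
```

Emit:
play_rows([
  [[0.001, 0, 0, 0, 0, 0, 0], [0.0005, 0, 0, 0, 0, 0, 0]],
])

```text
time_s: 15.95
tool_pos: [0.5409, -0.1465, 0.0041]
tool_rot: [180.0, -0.0, 6.0]
force: [-1.4, -0.8, 0.1]
grip_width: 0.0007
grasp_force: 0.8
```

Emit:
play_rows([
  [[0.001, 0, 0, 0, 0, 0, 0], [0.0005, 0, 0, 0, 0, 0, 0]],
])

```text
time_s: 16.15
tool_pos: [0.5424, -0.1463, 0.0041]
tool_rot: [180.0, -0.0, 6.0]
force: [-2.3, 0.2, 0.9]
grip_width: 0.0005
grasp_force: 0.8
```

Emit:
play_rows([
  [[0.001, 0, 0, 0, 0, 0, 0], [0.0005, 0, 0, 0, 0, 0, 0]],
])

```text
time_s: 16.35
tool_pos: [0.5434, -0.1463, 0.0041]
tool_rot: [-180.0, 0.0, 6.0]
force: [-3.1, -1.2, 3.0]
grip_width: 0.0004
grasp_force: 1.8
```

Emit:
play_rows([
  [[0.0005, 0, 0, 0, 0, 0, 0], [0.0005, 0, 0, 0, 0, 0, 0]],
])

```text
time_s: 16.55
tool_pos: [0.544, -0.1463, 0.0041]
tool_rot: [-180.0, 0.1, 6.0]
force: [-5.3, 0.2, 4.1]
grip_width: 0.0003
grasp_force: 2.8
```

Contact: the force is rising. I'll use finer steps now.

Emit:
play_rows([
  [[0.0003, 0, 0, 0, 0, 0, 0], [0, 0, 0, 0, 0, 0, 0]],
])

```text
time_s: 16.75
tool_pos: [0.544, -0.1463, 0.0039]
tool_rot: [-180.0, 0.1, 6.0]
force: [-5.6, -0.5, 3.2]
grip_width: 0.0003
grasp_force: 2.8
```

Emit:
play_rows([
  [[0, 0, 0, 0, 0, 0, 0], [0, 0, 0, 0, 0, 0, 0]],
])

```text
time_s: 16.95
tool_pos: [0.544, -0.1463, 0.0039]
tool_rot: [-180.0, 0.1, 6.0]
force: [-5.4, -0.7, 3.7]
grip_width: 0.0003
grasp_force: 2.7
```

Emit:
play_rows([
  [[0.0005, 0, 0, 0, 0, 0, 0], [0, 0, 0, 0, 0, 0, 0]],
])

```text
time_s: 17.15
tool_pos: [0.5443, -0.1463, 0.0039]
tool_rot: [-180.0, 0.1, 6.0]
force: [-5.4, -1.3, 3.8]
grip_width: 0.0003
grasp_force: 3.0
```

Emit:
play_rows([
  [[0, 0, 0, 0, 0, 0, 0]],
])

```text
time_s: 17.25
tool_pos: [0.5443, -0.1463, 0.0039]
tool_rot: [-180.0, 0.1, 6.0]
force: [-6.2, -0.7, 3.5]
grip_width: 0.0004
grasp_force: 3.0
```

Emit:
play_rows([
  [[0.0005, 0, 0, 0, 0, 0, 0], [0, 0, 0, 0, 0, 0, 0]],
])

```text
time_s: 17.45
tool_pos: [0.5444, -0.1463, 0.0038]
tool_rot: [-180.0, 0.2, 6.0]
force: [-6.4, -0.3, 3.7]
grip_width: 0.0006
grasp_force: 3.4
```

Emit:
play_rows([
  [[0, 0, 0, 0, 0, 0, 0], [0, 0, 0, 0, 0, 0, 0]],
])

```text
time_s: 17.65
tool_pos: [0.5444, -0.1463, 0.0038]
tool_rot: [-180.0, 0.2, 6.0]
force: [-6.6, -0.4, 3.9]
grip_width: 0.0004
grasp_force: 3.4
```

Emit:
play_rows([
  [[0.0005, 0, 0, 0, 0, 0, 0], [0, 0, 0, 0, 0, 0, 0], [0, 0, 0, 0, 0, 0, 0]],
])

```text
time_s: 17.95
tool_pos: [0.5446, -0.1463, 0.0038]
tool_rot: [-180.0, 0.2, 6.0]
force: [-7.1, -0.1, 4.9]
grip_width: 0.0006
grasp_force: 3.8
```

Emit:
play_rows([
  [[0, 0, 0, 0, 0, 0, 0], [0, 0, 0, 0, 0, 0, 0]],
])

```text
time_s: 18.15
tool_pos: [0.5446, -0.1463, 0.0038]
tool_rot: [-180.0, 0.2, 6.0]
force: [-7.7, -0.4, 5.3]
grip_width: 0.0004
grasp_force: 3.8
```

Emit:
play_rows([
  [[0.0003, 0, 0, 0, 0, 0, 0], [0, 0, 0, 0, 0, 0, 0], [0, 0, 0, 0, 0, 0, 0]],
])

```text
time_s: 18.45
tool_pos: [0.5446, -0.1463, 0.0037]
tool_rot: [-180.0, 0.3, 6.0]
force: [-7.6, -1.5, 5.9]
grip_width: 0.0008
grasp_force: 4.1
```

Emit:
play_rows([
  [[0, 0, 0, 0, 0, 0, 0], [0, 0, 0, 0, 0, 0, 0]],
])

```text
time_s: 18.65
tool_pos: [0.5446, -0.1463, 0.0037]
tool_rot: [-180.0, 0.3, 6.0]
force: [-9.1, -0.3, 5.2]
grip_width: 0.0002
grasp_force: 4.0
```

About 8 N, so it is tight. I'll back straight off, lift, and check.

Emit:
play_rows([
  [[-0.001, 0, 0, 0, 0, 0, 0], [-0.003, 0, 0, 0, 0, 0, 0], [-0.008, 0, 0, 0, 0, 0, 0], [-0.01, 0, 0, 0, 0, 0, 0], [-0.01, 0, 0, 0, 0, 0, 0], [-0.01, 0, -0.01, 0, 0, 0, 0], [-0.005, 0, -0.02, 0, 0, 0, 0], [0, 0, -0.02, 0, 0, 0, 0], [0, 0, -0.02, 0, 0, 0, 0], [0, 0, -0.01, 0, 0, 0, 0], [0, 0, 0, 0, 0, 0, 0], [0, 0, 0, 0, 0, 0, 0]],
])

```text
time_s: 19.85
tool_pos: [0.4996, -0.1507, 0.0835]
tool_rot: [-180.0, 0.0, 6.0]
force: [-0.3, -0.3, -0.1]
grip_width: 0.0005
grasp_force: 0.0
```

```bash
python3 - <<'E'
from h import *
o=get_obs();print(o["time_s"],o["tool_pos"],o["force"])
c=read_camera("scene"); d=read_camera("wrist");p=cv2.imread("pics/scene0.png")[...,::-1]
z=lambda f:cv2.resize(f[120:240,190:320],(400,369),interpolation=2)
print("board px diff", np.abs(cv2.cvtColor(c["frame"],7).astype(int)-cv2.cvtColor(p.copy(),7))[150:185,215:300].mean())
a=np.hstack([z(c["frame"]),cv2.resize(d["frame"],(400,300))]) if 0 else np.hstack([z(c["frame"]),cv2.copyMakeBorder(cv2.resize(d["frame"],(400,300)),0,69,0,0,0)])
cv2.imwrite("pics/a6.png",a[...,::-1])
E
```

```text
19.85 [ 0.49955774 -0.15073301  0.08348688] [-0.29597808 -0.27101875 -0.10827788]
board px diff 6.504873949579832
```

View pics/a6.png

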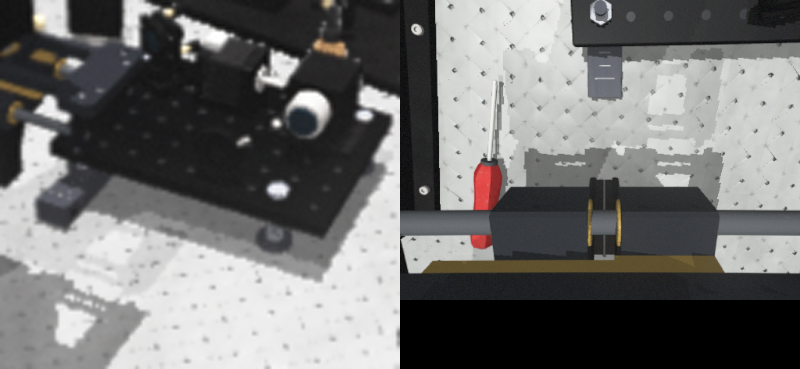

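The wedge sits flat at scene crop (65,200), jammed under the near left corner. The board's right screw (277,190) and near corner (325,233) are where they were at the start, and the robot is clear.

```bash
python3 -c "
from cell import sign_off
print(sign_off())"
```

```text
the job is handed in; nothing more can be done
None
```

The wedge is jammed under the hanging foot at about 8 N push and lies flat on the table with the gripper clear; the pictures show no shift of the board, and the job was handed in at about 20 s.

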